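Lock the engraver's turntable with its pin

TASK

Turn the engraver's turntable by its vise block until the hole in its ear lies under the hole in the fixed bracket, then put the flat-headed locking pin from the wooden tool block down through both holes until its head rests on the bracket, and let go. Leave the ball-topped punch and the other tools where they are.

Things in the scene. Friction and masses are not known exactly. Their poses are not given: they have to be found in the camera images.
- stand: Fixed grey turntable stand, foot 175 x 90 x 10 mm. Origin on the turning axis at bench height, z up; +x points from the axis to the bracket: a column 36 mm wide, 98 to 118 mm from the axis, carrying a 10 mm thick steel tongue (underside 51, top 61 mm above the bench) that reaches in to 52 mm from the axis. Nothing of it is taller than 64 mm.
- bracket_hole (a point): Centre of the vertical 14 mm through hole in the bracket's tongue, at the tongue's top face: 72 mm from the turning axis along the stand's +x, 61 mm above the bench. Axes as the stand's. Below the turntable's ear there is free space down to the foot (10 mm).
- turntable (a joint): Angle (rad) of the turntable about its vertical axis, growing counter-clockwise seen from above; 0 = ear's hole exactly under the bracket's. Stops at -3.0 and 1.0; starts at -2.6 to -1.5. Friction 0.2 N m; it stays where it is left. Steel disc of radius 56 mm, top 48 mm above the bench, with one ear and a vise block in the middle.
- ear_hole (a point): Centre of the vertical 14 mm through hole in the turntable's ear, at the ear's top face: 72 mm from the turning axis, 48 mm above the bench. +x points outward from the axis, z up; it turns with the turntable. The ear is 36 mm wide (as the bracket's tongue), 8 mm thick, reaches out to 90 mm and passes 3 mm below the tongue.
- vise_top (a point): Centre of the top of the dark steel vise block in the middle of the turntable, on the turning axis, 96 mm above the bench. The block is 64 mm long (its x, pointing to the ear), 32 mm wide (its y) and 48 mm high; it is the grip for turning. On the end away from the ear a 14 mm thick screw sticks out 16 mm.
- tool_block: Fixed light wooden block 60 (x) x 170 (y) x 65 mm high with two vertical 14 mm through holes 90 mm apart, 45 mm either side of its centre along its y. The pin stands in one hole and the punch in the other. Origin: centre of its underside, z up.
- pin: Loose steel locking pin, 75 mm long, 90 to 180 g: a plain flat-topped cylindrical head, 26 mm across and 30 mm high, over a 12 mm shank 45 mm long, whose last 8 mm taper to 6 mm. Origin on its axis at the head's underside; z up through the head. It starts upright in a hole of the tool block, head resting on the block's top, 65 mm above the bench.
- pin_nose (a point): Tapered tip of the pin, on its axis, 45 mm below the head's underside. Axes as the pin's.
- punch: Loose steel doming punch, ball-topped (24 mm ball on an 18 mm body, 46 mm above the block's top), standing in the other hole of the tool block. Origin on its axis at the block's top. Not to be moved.
- mallet: Hammer lying on the far side of the bench, about 30 mm high. Not to be moved.
- file: File with a wooden handle, 210 mm long, lying on the far right of the bench. Not to be moved.
- pliers: Small black-handled pliers, 135 mm long and 13 mm high, lying between the robot and the turntable. Not to be moved.
- jar: Glass jar with steel lid, 64 mm across, 85 mm high, far left. Not to be moved.
- tin: Flat round tin, 72 mm across, 35 mm high, near left. Not to be moved.
- anvil: Round rubber-topped bench block, 70 mm across, 32 mm high, on the right. Not to be moved.
Not all that is in view belongs to the job. What is shaped like the pin but pink is not meant. Of the things that look like the stand, the smaller one is meant.

How it is judged:
By the outcome, as a careful person would: the job done as asked, in the order asked, and still so for the second after the job is handed in, with the robot touching nothing.
It also fails if it takes over 58 s, if anything falls off the work surface, if the arm or the gripper's body presses on something with over 40 N, if the wrist force passes 120 N, or if a joint passes its speed limit or range.

ROBOT

A 6-joint arm with a two-finger parallel gripper is mounted at the origin on the work surface. World frame = base frame: x ahead of the robot, y to its left, z up, the work surface at z = 0. Lengths are in m, angles in rad, forces in N, time in s.
With the tool pointing down it reaches from about 0.35 to 0.975 m from the base axis. Payload 4.9 kg.
Tool frame: the origin (TCP) lies at the very end of the fingers, on their centre line; the grasp point (between the pads) lies 19 mm behind it; x points along the fingers, y is the direction in which the jaws open and shut, and the axes are right-handed (so a half turn about x gives the same grasp; the last joint's range is limited). The gripper opens to 85 mm and grips with 20 to 120 N. Pads are 22 mm wide; open, the fingers measure 114 mm over their backs; the gripper's body (76 mm by 85 mm) begins 54 mm behind the grasp point. The pads swing forward as they close: fully open they stand 13 mm farther back than shut.
Start: joints at [-1.323, 0.053, 1.613, -0, 1.476, -0.119], TCP at [0.224, -0.583, 0.231] pointing down, gripper open.
Joint ranges: [-3.01, 3.01], [-1.01, 2.22], [0.06, 2.58], [-1.02, 4.17], [0.09, 2.62], [-3.14, 3.14]. Speed limits (rad/s): [2.57, 2.57, 3.14, 3.14, 3.14, 3.14].

INTERFACE

Orientations are given as a unit quaternion [w, x, y, z].
In Python, from plant import manip gives the robot as it stands.
- The arm moves only by the tool play_rows, never from a script. Its argument "plan" is a list of rows, each a list of 5 numbers: the shift along the tool's x, y, z in mm, then the turn about the tool's x in rad, then the closure, from -1 (fully open) to 1 (shut). A call has 1 to 8 rows; each row is the pose to reach, as a shift and turn from the pose commanded when the call began, along the tool's axes at that moment; what a row does not reach only later rows make up. A row lasts 1/8 s, in which the tool goes at most 62.5 mm and 10.7 degrees, less where a joint would pass 70% of its speed; a pose out of reach is approached as far as the arm can. A call with a gripper value outside its range is refused whole. The fingers move at their own pace and stop on an object; the grip force is fixed at half the most. Time passes only in rows, so rows that repeat a pose let the fingers close. It gives the time, the measured TCP pose, the force and the opening at its end, in the units of the state.
- manip.state(): the state, without advancing time (a new reading comes with each control period).
- manip.grab_frame(name): name is "scene" or "top" or "wrist"; returns a dict with "img" (400x640x3 uint8, red, green, blue), "range_z" (400x640 float32, m along the optical axis (not along the pixel's ray), 0 where there is no reading), "fx", "fy", "cx", "cy" (pixels), "origin" and "rotation" of the camera in the world. Camera axes: x right, y up, looking along -z (the intrinsics and any distortion apply to the point x, -y, -z); pixel columns grow to the right and rows downward; lengths in m; the calibration is good to about 2 mm. A picture is of the moment at which its call begins.
- manip.job_done(): hands the job in, once; it reports no verdict.
The state is a dict: "time": time; "joint_pos": joint angles; "joint_vel": joint speeds; "joint_efforts": joint torques, N m; "tool_pos": TCP position; "tool_rot": TCP orientation; "contact_force": force on the tool from outside, world axes, zero at the start; "ft_torque": the same for the moment, N m; "gripper_width": opening from 0.0 (shut) to 1.0 (fully open).
Only numpy, scipy, OpenCV 4.12 (cv2) and the standard library are available. Lean on these libraries where they do the work, as an engineer would, in place of code of your own. Each camera call takes 0.05 s, during which the arm holds its last target. There are 200 camera calls.

## Working session

There is one attempt and no reset: what is moved stays moved. The work goes in short steps, Python scripts to look and compute and a tool call to move; the robot and the scene stay as the last step left them, time stands still between calls to the robot, and variables do not carry over. Pictures are saved under pics/ and viewed, about 8 in all and at most 12, crops included, and the job is handed in when it is done.

Besides the shell and the picture viewer there is one more tool, called after "Request:" by a JSON object that holds its "api" and its "payload", one argument or row to a line. play_rows: Moves the arm, as the interface text tells. Its arguments: {"type":"object","properties":{"plan":{"type":"array"}},"required":["plan"]}

```bash
mkdir -p pics; ls; cat > h.py <<'E'
import numpy as np, cv2
from plant import manip
def grab(n,save=None):
    f=manip.grab_frame(n)
    if save: cv2.imwrite('pics/'+save,f['img'][:,:,::-1])
    np.savez('/tmp/%s.npz'%n,**{k:f[k] for k in f})
    return f
def load(n): return dict(np.load('/tmp/%s.npz'%n))
def ray(f,u,v):
    d=np.array([(u-f['cx'])/f['fx'],-(v-f['cy'])/f['fy'],-1.]);return np.array(f['rotation'])@d
def onz(f,u,v,z):
    d=ray(f,u,v);o=np.array(f['origin']);return o+d*(z-o[2])/d[2]
def cloud(f):
    v,u=np.mgrid[:400,:640];d=np.stack([(u-f['cx'])/f['fx'],-(v-f['cy'])/f['fy'],-np.ones(u.shape)],-1)*f['range_z'][...,None]
    return d@np.array(f['rotation']).T+f['origin']
E
python3 - <<'E'
from h import *
for n in('top','scene'):
    f=grab(n,n+'0.png'); print({k:f[k] for k in f if k not in('img','range_z')})
print(manip.state())
a=np.vstack([load('top')['img'],load('scene')['img']])[:,:,::-1]
cv2.imwrite('pics/both.png',cv2.resize(a,(480,600),interpolation=cv2.INTER_AREA))
E
```

```text
pics
{'fx': 440.5917219827444, 'fy': 440.5917219827444, 'cx': 319.8866749322749, 'cy': 197.02465761344047, 'origin': array([ 0.39515045, -0.00710556,  1.22969122]), 'rotation': array([ 0.71369979,  0.03242578, -0.03575113, -0.69878683])}
{'fx': 400.0200484646092, 'fy': 400.0200484646092, 'cx': 324.9537576936653, 'cy': 199.02410039793062, 'origin': array([0.91656308, 0.69830903, 0.66008438]), 'rotation': array([0.21437647, 0.11218018, 0.4404441 , 0.86456193])}
{'time': 0.1, 'joint_pos': array([-1.32302884e+00,  5.33168687e-02,  1.61418572e+00,  3.35209451e-06,
        1.47601342e+00, -1.19009004e-01]), 'joint_vel': array([-1.06900579e-03, -9.52989031e-04, -1.92803768e-03,  9.34026625e-05,
        1.10552032e-03,  2.60749350e-04]), 'joint_efforts': array([ 1.38840551e-04, -3.94904959e+01, -3.71362174e+01, -1.87529422e-04,
        3.90138390e-03, -1.27566838e-05]), 'tool_pos': array([ 0.22398295, -0.58286561,  0.23015249]), 'tool_rot': array([-0.12827059, -0.69520675, -0.12962794,  0.6952919 ]), 'contact_force': array([-0.34142997, -0.16763413,  0.61976307]), 'ft_torque': array([0.0153961 , 0.00766887, 0.01035701]), 'gripper_width': 0.9979544079657672}
```

View pics/top0.png

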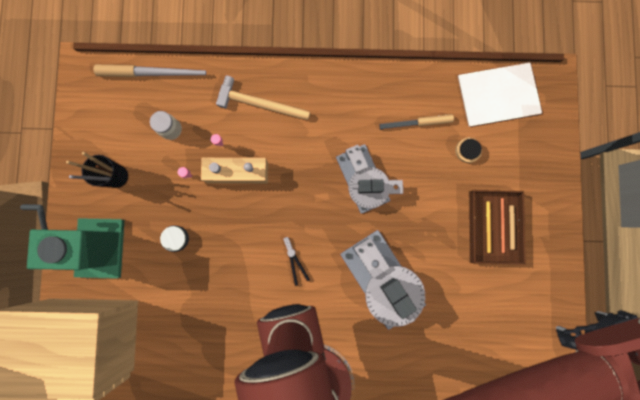

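View pics/scene0.png

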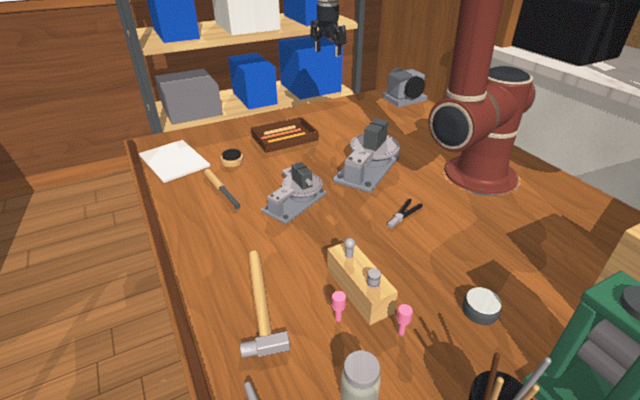

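The top view shows two stands: a small one at about (368,185) with its bracket at (355,158), and a large one at (395,295). The small one is meant. The tool block is at (233,169). In the scene view its flat grey head is at (374,275) and its ball top at (349,247). The pink look-alikes at (338,300) and (404,315) are not meant. Next I confirm this in a crop and measure.

```bash
cat > fix.py <<'E'
s=open('h.py').read()
s=s.replace("    np.savez","    w,x,y,z=f['rotation'];f['rotation']=R.from_quat([x,y,z,w]).as_matrix()\n    np.savez",1).replace("import numpy as np, cv2","import numpy as np, cv2\nfrom scipy.spatial.transform import Rotation as R")
open('h.py','w').write(s)
E
python3 fix.py; python3 - <<'E'
from h import *
f=grab('top');s=grab('scene')
c=lambda f,u,v,w,h,W,H:cv2.resize(f['img'][v:v+h,u:u+w,::-1],(W,H),interpolation=cv2.INTER_CUBIC)
a=np.hstack([c(f,325,135,90,80,400,356),c(f,190,125,90,80,400,356)])
b=np.hstack([c(s,255,150,90,54,400,240),c(s,320,230,90,54,400,240)])
cv2.imwrite('pics/crop1.png',np.vstack([a,b]))
P=cloud(f)
np.set_printoptions(precision=4,suppress=True)
for n,(u0,v0,u1,v1) in dict(small=(335,140,410,215),block=(195,150,272,186)).items():
    Q=P[v0:v1,u0:u1]; z=Q[...,2]
    for lo,hi in ((.04,.0545),(.055,.0635),(.0585,.07),(.085,.1),(.1,.13)):
        m=((z>lo)&(z<hi)).astype(np.uint8); q=Q[m>0]
        if len(q)<8: continue
        r=cv2.minAreaRect(q[:,:2].astype(np.float32)*1000)
        print(n,lo,hi,len(q),q.mean(0),r)
E
```

```text
small 0.04 0.0545 1089 [ 0.5366 -0.1516  0.0479] ((542.88916015625, -135.079833984375), (189.56227111816406, 113.45780181884766), 62.46730422973633)
small 0.055 0.0635 278 [ 0.6106 -0.1081  0.0605] ((580.3119506835938, -119.43151092529297), (139.50918579101562, 42.22401428222656), 21.1632022857666)
small 0.0585 0.07 292 [ 0.6108 -0.1081  0.0618] ((581.7030639648438, -117.30647277832031), (137.5873260498047, 44.164894104003906), 16.61492919921875)
small 0.085 0.1 303 [ 0.5368 -0.1414  0.0953] ((536.7380981445312, -137.31817626953125), (31.304155349731445, 74.67569732666016), 1.7912323474884033)
block 0.04 0.0545 82 [0.5547 0.202  0.0493] ((550.9999389648438, 213.9892120361328), (51.63481521606445, 176.052978515625), 19.117101669311523)
block 0.055 0.0635 275 [0.5763 0.2229 0.0622] ((578.7847900390625, 223.38397216796875), (60.26714324951172, 170.52944946289062), 1.2336199283599854)
block 0.0585 0.07 1245 [0.5771 0.2227 0.0652] ((578.3369750976562, 223.66427612304688), (61.16038513183594, 169.94204711914062), 1.2450450658798218)
block 0.085 0.1 84 [0.5764 0.2672 0.0944] ((576.2695922851562, 267.7998046875), (24.360082626342773, 23.926877975463867), 3.490117073059082)
block 0.1 0.13 68 [0.5774 0.179  0.107 ] ((579.7847900390625, 217.1488037109375), (98.79740142822266, 21.447057723999023), 87.6446304321289)
```

View pics/crop1.png

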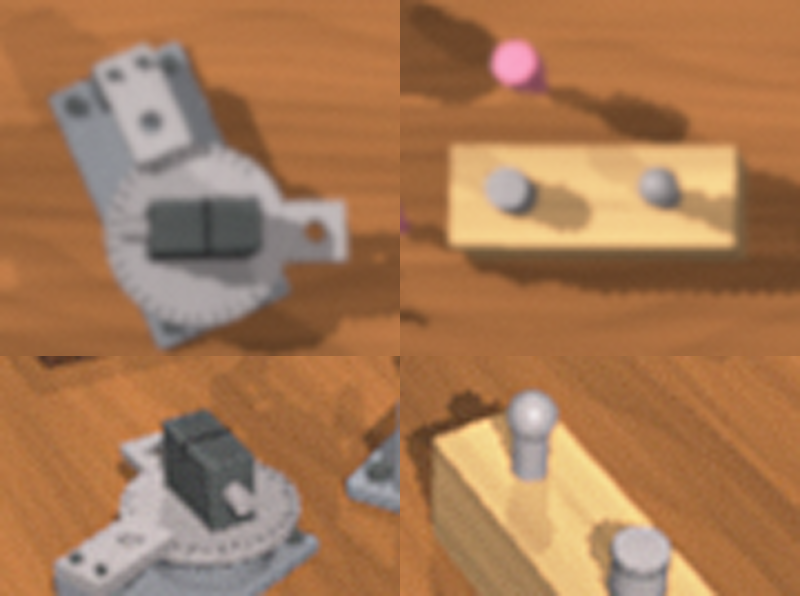

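The crops confirm it. The small stand has its bracket hole at about top px (359,162) and its ear hole at about (396,187). The flat-headed pin is on the left of the block in the top view and the ball punch on the right.

```bash
cat >> h.py <<'E'
def tool():
    s=manip.state();w,x,y,z=s['tool_rot'];return np.array(s['tool_pos']),R.from_quat([x,y,z,w]).as_matrix(),s
def need(target,yang=None):
    "shift in tool axes (mm) from measured pose, turn so that jaw axis lies at world angle yang (deg, mod 180)"
    p,M,s=tool();d=M.T@(np.array(target)-p)*1000
    a=np.degrees(np.arctan2(M[1,1],M[0,1]));print('tcp',p.round(4),'jaw deg',a.round(2),'tool x',M[:,0].round(4),'j',s['joint_pos'].round(3))
    print('shift mm',d.round(1),end=' ')
    if yang is not None:
        t=(yang-a+90)%180-90;print('turn tool-x',-np.radians(t).round(3),'or',(-np.radians(t-np.sign(t)*180)).round(3))
    else:print()
E
python3 - <<'E'
from h import *
f=load('top')
bh=onz(f,325+151*90/400-.4,135+121*80/356-.4,.061);eh=onz(f,325+315*90/400-.4,135+230*80/356-.4,.048)
P=cloud(f)[140:215,335:410];z=P[...,2]
g=f['img'][140:215,335:410].astype(int)
m=(z>.0945)&(z<.099)&(g.sum(-1)<300);q=P[m]
r=cv2.minAreaRect(q[:,:2].astype(np.float32)*1000);print('vise',r,len(q),q.mean(0))
m=(z>.0455)&(z<.0505)
v=np.array(r[0])/1000
print('bh',bh,'eh',eh)
for n,h in(('b',bh),('e',eh)):
    d=h[:2]-v;print(n,np.hypot(*d),np.degrees(np.arctan2(d[1],d[0])))
# axis from both holes, 72 mm from each
mid=(bh+eh)[:2]/2;d=(eh-bh)[:2];L=np.hypot(*d);hh=np.sqrt(.072**2-L*L/4)
for s in(1,-1):print('axis',mid+s*hh*np.array([-d[1],d[0]])/L)
need([v[0],v[1],.2],0)
E
```

```text
vise ((537.7538452148438, -143.0159912109375), (29.07443618774414, 62.57720947265625), 1.2130836248397827) 184 [ 0.53668269 -0.14157942  0.09645914]
bh [ 0.60560031 -0.11338205  0.061     ] eh [ 0.54307341 -0.21518761  0.048     ]
b 0.0740358909220277 23.59471727682086
e 0.07236739886411184 -85.78451606019615
axis [ 0.60858625 -0.18532011]
axis [ 0.54008747 -0.14324955]
tcp [ 0.224  -0.583   0.2305] jaw deg -68.98 tool x [-3.0e-04  1.3e-03 -1.0e+00] j [-1.323  0.053  1.614 -0.     1.476 -0.119]
shift mm [  31.  -298.2 -450.6] turn tool-x -1.204 or 1.938
```

Request:
{"api": "play_rows", "payload": {
  "plan": [
    [0,-35,-55,-0.15,-1],
    [0,-70,-110,-0.31,-1],
    [0,-105,-165,-0.47,-1],
    [0,-140,-218,-0.63,-1],
    [0,-178,-270,-0.79,-1],
    [0,-212,-325,-0.95,-1],
    [0,-250,-380,-1.1,-1],
    [0,-280,-425,-1.24,-1]
  ]
}}

```text
time: 1.2
tool_pos: [0.5161, -0.1751, 0.2313]
tool_rot: [0.51, 0.49, 0.51, -0.49]
contact_force: [0.3, -0.5, 0.4]
gripper_width: 0.999
```

```bash
python3 - <<'E'
from h import *
f=grab('wrist','w1.png');print(f['origin'],f['rotation'],f['fx'],f['cx'],f['cy'])
need([.539,-.143,.2],2)
E
```

```text
[ 0.51190485 -0.1038318   0.37378982] [[ 0.99916782 -0.03883814 -0.01246036]
 [ 0.04077545  0.95869226  0.28150759]
 [ 0.00101242 -0.2817814   0.9594781 ]] 283.866924093444 320.1594829991875 197.59804268738262
tcp [ 0.5192 -0.1691  0.2313] jaw deg 2.88 tool x [ 0.0031  0.0049 -1.    ] j [-0.454 -0.137  1.797  0.006  1.481 -0.505]
shift mm [ 31.5  21.  -24.9] turn tool-x 0.015 or -3.126
```

View pics/w1.png

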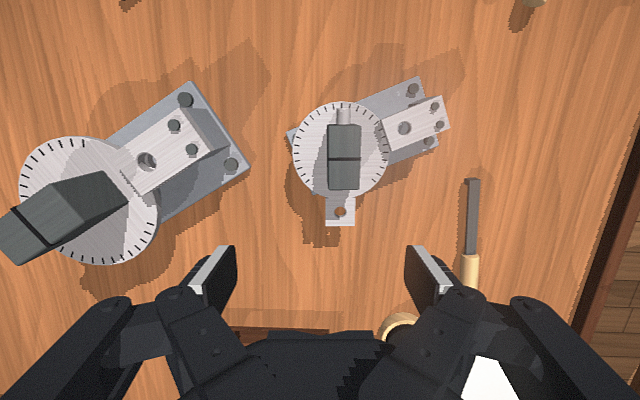

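The wrist view shows the small stand with its bracket hole at about (404,128), ear hole at (340,212) and vise centre at (344,158). I refine these now.

```bash
python3 - <<'E'
from h import *
f=grab('wrist')
def dark(u,v,r=9):
    g=cv2.cvtColor(f['img'],cv2.COLOR_RGB2GRAY)[v-r:v+r+1,u-r:u+r+1]
    m=(cv2.threshold(g,0,255,cv2.THRESH_BINARY_INV+cv2.THRESH_OTSU)[1]);n,l,s,c=cv2.connectedComponentsWithStats(m)
    k=min(range(1,n),key=lambda i:np.hypot(*(c[i]-r))+(100 if s[i,4]<12 else 0));print(s[k]);return c[k]+[u-r,v-r]
P=cloud(f);im=f['img'].astype(int)
S=P[80:240,280:400];z=S[...,2];m=(z>.092)&(z<.1);r=cv2.minAreaRect(S[m][:,:2].astype(np.float32)*1000);print('vise',r,m.sum())
m=(P[...,2]>.045)&(P[...,2]<.0505);m[:,:285]=0;m[:,395:]=0;m[:95]=0;m[195:]=0
q=P[m][:,:2];c0=np.array([.539,-.143]);d=np.hypot(*(q-c0).T);
q=q[d<.062];a=np.arctan2(*(q-c0).T[::-1]);bins=np.digitize(a,np.linspace(-np.pi,np.pi,49))
e=np.array([max(q[bins==b],key=lambda x:np.hypot(*(x-c0))) for b in set(bins)])
ee=np.array([x for x in e if .05<np.hypot(*(x-c0))<.06]);A=np.c_[2*ee,np.ones(len(ee))];s=np.linalg.lstsq(A,(ee**2).sum(1),rcond=None)[0]
print('disc',s[:2],np.sqrt(s[2]+s[:2]@s[:2]),len(ee))
b=dark(404,128);e=dark(340,212);B=onz(f,*b,.061);E=onz(f,*e,.048);print(b,e,B,E)
mid=(B+E)[:2]/2;d=(E-B)[:2];L=np.hypot(*d);ax=mid+-np.sqrt(.072**2-L*L/4)*np.array([-d[1],d[0]])/L;print('axis',ax)
for h in(B,E):
    d=h[:2]-ax;print(np.degrees(np.arctan2(d[1],d[0])))
need([ax[0],ax[1],.15],2)
E
```

```text
vise ((537.3751220703125, -144.5287322998047), (32.433616638183594, 64.04434204101562), 2.7649343013763428) 2041
disc [ 0.53707762 -0.1440695 ] 0.05504405306966193 41
[  0  10  13   9 100]
[  0   0  14  19 210]
[400.7  133.33] [336.08571429 211.96666667] [ 0.60286043 -0.11227904  0.061     ] [ 0.54016249 -0.20951999  0.048     ]
axis [ 0.53548685 -0.13767197]
20.651294018598428
-86.27662184278927
tcp [ 0.5174 -0.1722  0.2311] jaw deg 2.57 tool x [ 6.0e-04  1.8e-03 -1.0e+00] j [-0.459 -0.138  1.798  0.002  1.482 -0.504]
shift mm [ 81.2  19.6 -33.6] turn tool-x 0.01 or -3.132
```

Request:
{"api": "play_rows", "payload": {
  "plan": [
    [30,21,-27,0,-1],
    [75,21,-27,0,-1],
    [115,21,-27,0,-1],
    [145,21,-27,0,-1],
    [160,21,-27,0,-1],
    [160,21,-27,0,-1]
  ]
}}

```text
time: 2.05
tool_pos: [0.5345, -0.1494, 0.0704]
tool_rot: [0.508, 0.491, 0.509, -0.491]
contact_force: [0.8, -0.3, -0.3]
gripper_width: 0.999
```

```bash
python3 - <<'E'
from h import *
need([.5373,-.144,.07],2.76);print(tool()[2]['contact_force'])
E
```

```text
tcp [ 0.5345 -0.1494  0.0704] jaw deg 2.02 tool x [-2.e-03  7.e-04 -1.e+00] j [-0.407  0.045  1.904 -0.     1.195 -0.442]
shift mm [ 0.4  3.  -5.3] turn tool-x -0.013 or 3.129
[ 0.82546355 -0.33403249 -0.25389505]
```

Request:
{"api": "play_rows", "payload": {
  "plan": [
    [1,3,-5,-0.01,-1],
    [1,3,-5,-0.01,-1],
    [1,3,-5,-0.01,1],
    [1,3,-5,-0.01,1],
    [1,3,-5,-0.01,1],
    [1,3,-5,-0.01,1],
    [1,3,-5,-0.01,1]
  ]
}}

```text
time: 2.92
tool_pos: [0.5381, -0.1442, 0.0706]
tool_rot: [0.511, 0.488, 0.511, -0.488]
contact_force: [-1.7, 0.3, 3.7]
gripper_width: 0.366
```

```bash
python3 - <<'E'
from h import *
need([.5373,-.144,.07],2.76);print(tool()[2]['contact_force'],tool()[2]['gripper_width'])
f=grab('wrist','w2.png');P=cloud(f)
E
```

```text
tcp [ 0.5381 -0.1442  0.0706] jaw deg 2.64 tool x [-1.e-04 -0.e+00 -1.e+00] j [-0.395  0.048  1.9   -0.     1.193 -0.442]
shift mm [ 0.6 -0.8 -0.2] turn tool-x -0.002 or 3.14
[-1.70746231  0.34934331  3.71751986] 0.36580473844734046
```

View pics/w2.png

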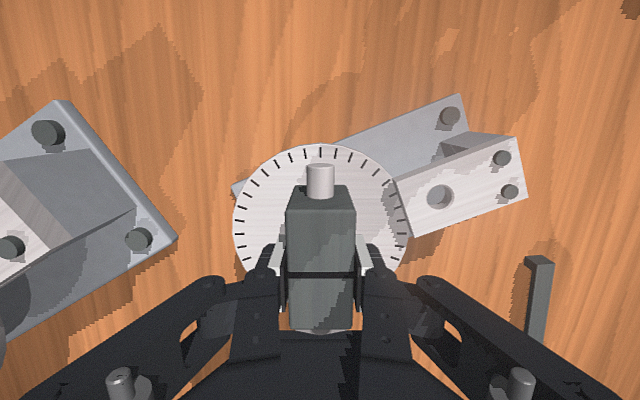

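The vise block is gripped, and the bracket hole shows at about (440,196). I work out the turn needed.

```bash
python3 - <<'E'
from h import *
f=load('wrist');ax=np.array([.538,-.144])
g=cv2.cvtColor(f['img'],cv2.COLOR_RGB2GRAY)
m=np.zeros_like(g);w=g[178:214,420:460];
n,l,s,c=cv2.connectedComponentsWithStats((w<135).astype(np.uint8));print(s,c)
B=onz(f,440,196,.061);print(B)
P=cloud(f);z=P[...,2];m=(abs(z-.061)<.003)&(np.hypot(P[...,0]-.61,P[...,1]+.11)<.06);
m[:,:390]=0;q=P[m][:,:2];r=cv2.minAreaRect(q.astype(np.float32)*1000);print(r,m.sum(),q.mean(0))
d=B[:2]-ax;print(np.hypot(*d),np.degrees(np.arctan2(d[1],d[0])))
d=q.mean(0)-ax;print(np.degrees(np.arctan2(d[1],d[0])))
E
```

```text
[[   0    0   40   36 1316]
 [  17    8   15   20  123]
 [   8   25    1    1    1]] [[18.89969605 17.36778116]
 [26.01626016 18.85365854]
 [ 8.         25.        ]]
[ 0.6025115  -0.11353613  0.061     ]
((614.8245239257812, -108.98719787597656), (67.22138977050781, 37.00954818725586), 24.754899978637695) 7136 [ 0.6146637  -0.10789902]
0.07134270202457509 25.2778005161522
25.215773759098713
```

Request:
{"api": "play_rows", "payload": {
  "plan": [
    [0,0,0,-0.1,1],
    [0,0,0,-0.25,1],
    [0,0,0,-0.4,1],
    [0,0,0,-0.55,1],
    [0,0,0,-0.7,1],
    [0,0,0,-0.85,1],
    [0,0,0,-0.98,1],
    [0,0,0,-1.0,1]
  ]
}}

```text
time: 3.98
tool_pos: [0.5379, -0.1443, 0.0707]
tool_rot: [0.683, 0.184, 0.683, -0.184]
contact_force: [-3.5, -0.3, 5.6]
gripper_width: 0.364
```

Request:
{"api": "play_rows", "payload": {
  "plan": [
    [0,0,0,-0.12,1],
    [0,0,0,-0.27,1],
    [0,0,0,-0.42,1],
    [0,0,0,-0.57,1],
    [0,0,0,-0.72,1],
    [0,0,0,-0.86,1],
    [0,0,0,-0.96,1],
    [0,0,0,-0.96,1]
  ]
}}

```text
time: 4.97
tool_pos: [0.5379, -0.1446, 0.0706]
tool_rot: [0.69, -0.153, 0.691, 0.152]
contact_force: [-3.3, -1.1, 6.1]
gripper_width: 0.362
```

```bash
python3 - <<'E'
from h import *
f=grab('wrist','w3.png')
need([.5380,-.144,.07],115.0);s=tool()[2];print(s['contact_force'],s['ft_torque'],s['gripper_width'],s['time'])
t=grab('top')
c=lambda f,u,v,w,h,W,H:cv2.resize(f['img'][v:v+h,u:u+w,::-1],(W,H),interpolation=cv2.INTER_CUBIC)
cv2.imwrite('pics/c3.png',np.vstack([f['img'][:,:,::-1],c(t,325,135,128,40,640,200)]))
E
```

```text
tcp [ 0.5379 -0.1446  0.0707] jaw deg 114.87 tool x [-7.e-04 -7.e-04 -1.e+00] j [-3.960e-01  4.800e-02  1.900e+00 -1.000e-03  1.194e+00 -2.400e+00]
shift mm [0.7 0.5 0.3] turn tool-x -0.002 or 3.139
[-3.57247159 -0.49396428  4.84411017] [-0.0243556   0.54116098  0.16426848] 0.36139648693906323 5.025
```

View pics/c3.png

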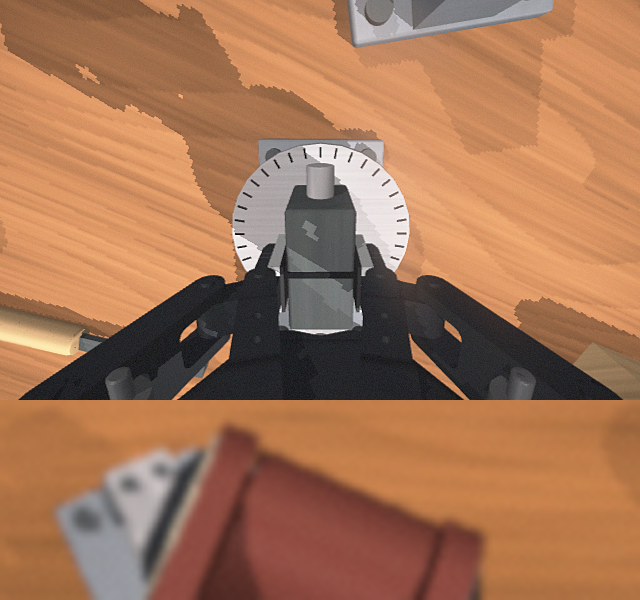

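The foot edge spans px 258–383 and is centred on the screw at about 320, so the vise looks aligned. I release it and rise.

Request:
{"api": "play_rows", "payload": {
  "plan": [
    [0,0,0,0,0.0],
    [0,0,0,0,-0.5],
    [0,0,0,0,-1],
    [0,0,0,0,-1],
    [-30,0,0,0,-1],
    [-80,0,0,0,-1],
    [-135,0,0,0,-1],
    [-180,0,0,0,-1]
  ]
}}

```text
time: 6.08
tool_pos: [0.5384, -0.1442, 0.2529]
tool_rot: [0.691, -0.153, 0.69, 0.152]
contact_force: [1.0, -1.0, -0.3]
gripper_width: 1.0
```

```bash
python3 - <<'E'
from h import *
need([.577,.2675,.22],1.2)
f=grab('wrist','w4.png');P=cloud(f);z=P[...,2]
near=np.hypot(P[...,0]-.538,P[...,1]+.144)<.06
m=(z>.092)&(z<.1)&near;r=cv2.minAreaRect(P[m][:,:2].astype(np.float32)*1000);print('vise',r,m.sum())
m=(abs(z-.061)<.003)&(np.hypot(P[...,0]-.615,P[...,1]+.109)<.055);r=cv2.minAreaRect(P[m][:,:2].astype(np.float32)*1000);print('tongue',r,m.sum(),P[m].mean(0))
E
```

```text
tcp [ 0.5384 -0.1442  0.2529] jaw deg 114.93 tool x [ 2.e-03 -8.e-04 -1.e+00] j [-0.395 -0.122  1.748  0.     1.514 -2.401]
shift mm [ 32.7 357.2 208.5] turn tool-x -1.157 or 1.985
vise ((536.453125, -144.74346923828125), (62.92815399169922, 31.65128517150879), 25.741106033325195) 1678
tongue ((613.6083374023438, -108.58489990234375), (66.06810760498047, 35.440330505371094), 24.31708526611328) 1230 [ 0.61305236 -0.1091654   0.06095834]
```

Request:
{"api": "play_rows", "payload": {
  "plan": [
    [0,45,27,-0.15,-1],
    [0,90,53,-0.3,-1],
    [0,135,80,-0.45,-1],
    [0,183,107,-0.6,-1],
    [0,230,134,-0.75,-1],
    [0,277,161,-0.9,-1],
    [0,322,187,-1.05,-1],
    [20,357,208,-1.157,-1]
  ]
}}

```text
time: 7.12
tool_pos: [0.5772, 0.2698, 0.2321]
tool_rot: [-0.495, 0.507, -0.492, -0.506]
contact_force: [0.4, -0.6, -0.3]
gripper_width: 1.0
```

Request:
{"api": "play_rows", "payload": {
  "plan": [
    [0,0,0,0,-1],
    [0,0,0,0,-1]
  ]
}}

```text
time: 7.38
tool_pos: [0.5761, 0.2668, 0.2301]
tool_rot: [-0.495, 0.505, -0.495, -0.505]
contact_force: [0.6, -0.2, 0.6]
gripper_width: 0.997
```

```bash
python3 - <<'E'
from h import *
f=grab('wrist','w5.png');P=cloud(f);z=P[...,2]
for n,c,zz in(('pin',(.577,.268),.095),('punch',(.578,.179),.108)):
    m=(z>zz-.006)&(z<zz+.006)&(np.hypot(P[...,0]-c[0],P[...,1]-c[1])<.025)
    if m.sum()>5:
        r=cv2.minAreaRect(P[m][:,:2].astype(np.float32)*1000);v,u=np.nonzero(m);print(n,r,m.sum(),P[m].mean(0),u.mean(),v.mean(),P[m][:,2].max())
need([.577,.268,.1],181.2)
t=grab('top')
cv2.imwrite('pics/c5.png',np.hstack([cv2.resize(f['img'][:,:,::-1],(400,250)),cv2.resize(t['img'][135:185,325:405,::-1],(400,250),interpolation=cv2.INTER_CUBIC)]))
E
```

```text
pin ((575.8096313476562, 265.7054443359375), (25.22756576538086, 25.25655174255371), 52.48439407348633) 510 [0.57585975 0.26522666 0.09453733] 319.39607843137253 186.7843137254902 0.09663910318158031
punch ((577.4901733398438, 176.45855712890625), (22.074241638183594, 22.15273666381836), 47.34169006347656) 546 [0.57756697 0.17657548 0.10739102] 319.43772893772893 92.38095238095238 0.11221929903393052
tcp [0.5764 0.2665 0.2307] jaw deg -178.85 tool x [ 6.e-04 -2.e-04 -1.e+00] j [ 0.316  0.076  1.589 -0.     1.476 -2.846]
shift mm [130.7  -0.5   1.5] turn tool-x -0.001 or 3.141
```

View pics/c5.png

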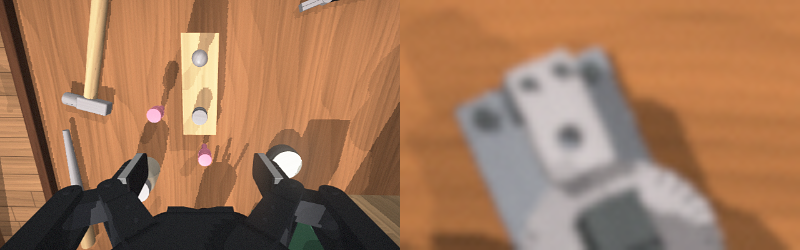

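The pin's flat top is at (.576,.2665), right under the TCP. A pink decoy stands close on the far side, so I close the jaws partly before descending.

Request:
{"api": "play_rows", "payload": {
  "plan": [
    [30,0,0,0,-0.2],
    [70,0,0,0,-0.2],
    [105,0,0,0,-0.2],
    [125,0,0,0,-0.2],
    [140,0,0,0,-0.2],
    [153,0,0,0,-0.2],
    [161,0,0,0,-0.2],
    [161,0,0,0,-0.2]
  ]
}}

```text
time: 8.48
tool_pos: [0.5761, 0.2672, 0.069]
tool_rot: [0.494, -0.505, 0.495, 0.505]
contact_force: [-0.1, 0.3, -1.0]
gripper_width: 0.601
```

```bash
python3 - <<'E'
from h import *
need([.5762,.2665,.069],181.2);s=tool()[2];print(s['contact_force'],s['gripper_width'],s['time'])
t=load('top');print(onz(t,216,139,.075),onz(t,183,172,.075))
E
```

```text
tcp [0.5761 0.2672 0.069 ] jaw deg -178.77 tool x [-5.e-04 -2.e-04 -1.e+00] j [ 0.317  0.223  1.71  -0.     1.21  -2.846]
shift mm [ 0.  -0.1 -0.8] turn tool-x 0.001 or -3.141
[-0.09613067  0.26181908 -0.99249031] 0.6014450597820029 8.475
[0.65623292 0.26848859 0.075     ] [0.56561586 0.35170276 0.075     ]
```

Request:
{"api": "play_rows", "payload": {
  "plan": [
    [0,0,0,0,1],
    [0,0,0,0,1],
    [0,0,0,0,1],
    [0,0,0,0,1],
    [-3,0,0,0,1],
    [-10,0,0,0,1],
    [-20,0,0,0,1],
    [-20,0,0,0,1]
  ]
}}

```text
time: 9.48
tool_pos: [0.5762, 0.2673, 0.0906]
tool_rot: [0.495, -0.505, 0.495, 0.505]
contact_force: [0.3, 0.1, -1.9]
gripper_width: 0.28
```

```bash
python3 - <<'E'
from h import *
need([.5762,.2665,.07],181.2);s=tool()[2];print(s['contact_force'],s['ft_torque'],s['gripper_width'],s['time'])
E
```

```text
tcp [0.5762 0.2673 0.0906] jaw deg -178.77 tool x [-2.e-04 -0.e+00 -1.e+00] j [ 0.317  0.198  1.699  0.     1.245 -2.846]
shift mm [20.6 -0.  -0.8] turn tool-x 0.001 or -3.141
[ 0.25476156  0.07026306 -1.8918728 ] [ 0.04081652 -0.22298218 -0.00117394] 0.2802824518575414 9.475
```

Request:
{"api": "play_rows", "payload": {
  "plan": [
    [-40,0,0,0,1],
    [-85,0,0,0,1],
    [-115,0,0,0,1],
    [-115,0,0,0,1]
  ]
}}

```text
time: 9.98
tool_pos: [0.5772, 0.2677, 0.2076]
tool_rot: [-0.496, 0.506, -0.493, -0.505]
contact_force: [-0.1, -0.7, -2.3]
gripper_width: 0.283
```

```bash
python3 - <<'E'
from h import *
need([.603,-.114,.2],115);s=tool()[2];print(s['contact_force'],s['gripper_width'])
t=grab('top');g=cv2.cvtColor(t['img'],cv2.COLOR_RGB2GRAY)[155:170,350:366];
m=(g<np.median(g)-25).astype(np.uint8);n,l,st,c=cv2.connectedComponentsWithStats(m);print(st[1:],c[1:]+[350,155])
E
```

```text
tcp [0.5772 0.2677 0.2076] jaw deg -178.77 tool x [ 0.0045  0.0015 -1.    ] j [ 0.317  0.091  1.612  0.     1.433 -2.846]
shift mm [   7.2  -17.5 -382.2] turn tool-x 1.156 or -1.986
[-0.10501554 -0.69200621 -2.26818317] 0.28301344127462535
[[13  0  3  5  9]
 [ 0  4  5 11 27]
 [ 6  5  6  5 21]
 [11 13  5  2  7]] [[364.44444444 156.44444444]
 [351.11111111 165.7037037 ]
 [358.38095238 161.76190476]
 [363.42857143 168.71428571]]
```

Request:
{"api": "play_rows", "payload": {
  "plan": [
    [0,-2,-40,0.12,1],
    [0,-4,-90,0.27,1],
    [0,-7,-140,0.42,1],
    [0,-9,-190,0.57,1],
    [0,-11,-240,0.72,1],
    [0,-13,-290,0.87,1],
    [0,-16,-340,1.02,1],
    [0,-17,-382,1.155,1]
  ]
}}

```text
time: 11.02
tool_pos: [0.5995, -0.1156, 0.2007]
tool_rot: [0.689, -0.15, 0.692, 0.153]
contact_force: [0.2, -0.2, -0.4]
gripper_width: 0.282
```

Request:
{"api": "play_rows", "payload": {
  "plan": [
    [0,0,0,0,1],
    [0,0,0,0,1],
    [0,0,0,0,1]
  ]
}}

```text
time: 11.4
tool_pos: [0.6008, -0.113, 0.2031]
tool_rot: [0.69, -0.154, 0.691, 0.154]
contact_force: [-0.0, -0.7, -1.8]
gripper_width: 0.285
```

```bash
python3 - <<'E'
from h import *
f=grab('wrist','w6.png')
need([.603,-.114,.125],115);s=tool()[2];print(s['contact_force'],s['gripper_width'])
def px(p):
    c=f['rotation'].T@(np.array(p)-f['origin']);return f['cx']+f['fx']*c[0]/-c[2],f['cy']-f['fy']*c[1]/-c[2]
p,M,_=tool();print('nose px',px(p+M[:,0]*.049),'hole px',px([.603,-.114,.061]))
E
```

```text
tcp [ 0.601  -0.113   0.2036] jaw deg 115.16 tool x [-1.2e-03  6.0e-04 -1.0e+00] j [-0.308  0.04   1.672  0.     1.43  -2.318]
shift mm [78.6 -1.8  1.4] turn tool-x 0.003 or -3.139
[ 0.04188864  0.32990239 -1.4010186 ] 0.28731270420137184
nose px (np.float64(319.62284921728394), np.float64(219.9888935162929)) hole px (np.float64(317.91405583981486), np.float64(189.04559765734717))
```

View pics/w6.png

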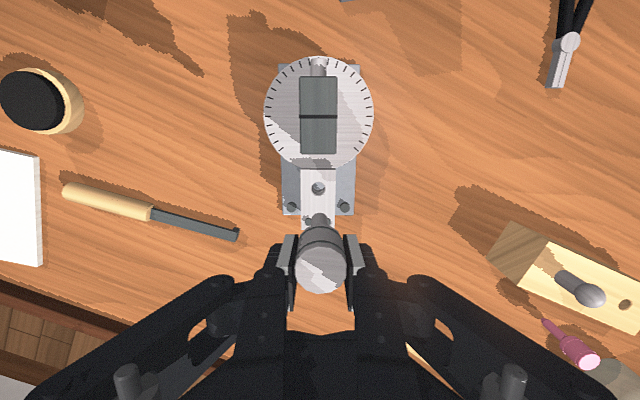

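The wrist view shows the bracket hole at about (318,188), within 1–2 px of the prediction. The pin is held straight, with its nose at about (320,219). I descend to just above the hole and look again.

Request:
{"api": "play_rows", "payload": {
  "plan": [
    [25,-2,1,0,1],
    [50,-2,1,0,1],
    [70,-2,1,0,1],
    [78,-2,1,0,1],
    [78,-2,1,0,1],
    [78,-2,1,0,1]
  ]
}}

```text
time: 12.2
tool_pos: [0.6039, -0.1159, 0.1276]
tool_rot: [0.691, -0.154, 0.69, 0.153]
contact_force: [-0.0, -0.3, -2.2]
gripper_width: 0.28
```

```bash
python3 - <<'E'
from h import *
f=grab('wrist','w7.png')
need([.603,-.114,.118],115);s=tool()[2];print(s['contact_force'],s['gripper_width'])
def px(p):
    c=f['rotation'].T@(np.array(p)-f['origin']);return np.array([f['cx']+f['fx']*c[0]/-c[2],f['cy']-f['fy']*c[1]/-c[2]])
p,M,_=tool();print('nose px',px(p+M[:,0]*.049),'hole px',px([.603,-.114,.061]))
cv2.imwrite('pics/c7.png',cv2.resize(f['img'][120:280,240:400,::-1],(600,600),interpolation=cv2.INTER_CUBIC))
E
```

```text
tcp [ 0.6039 -0.1159  0.1277] jaw deg 115.05 tool x [ 2.2e-03 -7.0e-04 -1.0e+00] j [-0.311  0.111  1.729  0.     1.299 -2.319]
shift mm [ 9.7  2.2 -0. ] turn tool-x 0.001 or -3.141
[-0.68884881 -0.04509635 -1.29584277] 0.2824495821721809
nose px [319.69293168 219.60756912] hole px [322.64082357 211.32357909]
```

View pics/c7.png

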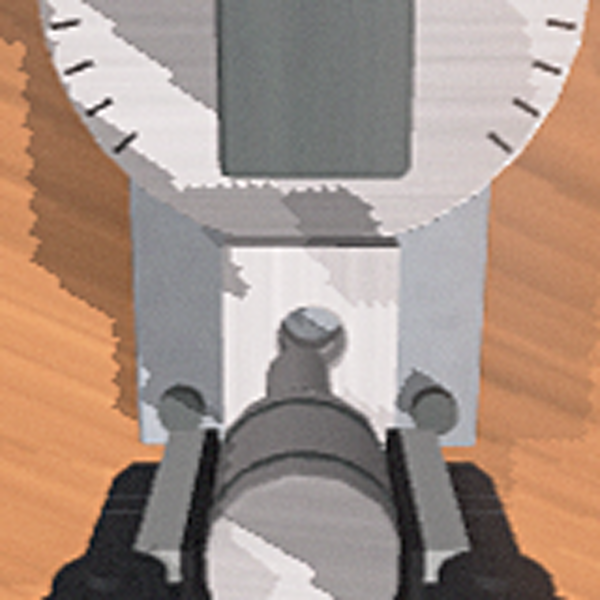

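```bash
python3 - <<'E'
from h import *
f=load('wrist')
def px(p):
    c=f['rotation'].T@(np.array(p)-f['origin']);return np.array([f['cx']+f['fx']*c[0]/-c[2],f['cy']-f['fy']*c[1]/-c[2]])
p,M,_=tool()
H=onz(f,322.9,209.5,.061);print('hole',H,M.T@(H-p)*1000)
cr=lambda q:((q-[240,120])*3.75+1.5).round(0)
for n,h,r in(('headtop',-.026,.013),('headbot',.004,.013),('taper0',.041,.006),('nose',.049,.003)):
    c=p+M[:,0]*h
    print(n,'centre',cr(px(c)),'+z',cr(px(c+M[:,2]*r)),'-z',cr(px(c-M[:,2]*r)),'+y',cr(px(c+M[:,1]*r)),'-y',cr(px(c-M[:,1]*r)))
for z in(.061,):
    for s in(1,-1):print('hole edge',cr(px(H+M[:,2]*.007*s)))
P=cloud(f);z=P[...,2];v,u=np.mgrid[:400,:640]
m=(abs(z-(p[2]+.026))<.004)&(abs(u-320)<40)&(v>230)&(v<300);print('headtop pts',P[m].mean(0),m.sum(),'z',np.median(P[m][:,2]),M.T@(P[m].mean(0)-p)*1000)
w=f['img'][195:235,308:336];cv2.imwrite('pics/c8.png',cv2.resize(w[:,:,::-1],(420,600),interpolation=cv2.INTER_NEAREST))
E
```

```text
hole [ 0.60155772 -0.1144562   0.061     ] [66.72000257  2.465253   -1.64413576]
headtop centre [299. 590.] +z [299. 680.] -z [299. 496.] +y [404. 590.] -y [195. 590.]
headbot centre [300. 481.] +z [300. 558.] -z [300. 401.] +y [386. 481.] -y [214. 481.]
taper0 centre [300. 390.] +z [300. 421.] -z [300. 360.] +y [333. 390.] -y [268. 390.]
nose centre [300. 375.] +z [300. 390.] -z [300. 360.] +y [316. 375.] -y [285. 375.]
hole edge [312. 369.]
hole edge [312. 305.]
headtop pts [ 0.60023514 -0.11715041  0.15195987] 2375 z 0.1517284983139684 [-24.24066814   0.44223744  -3.82797467]
```

View pics/c8.png

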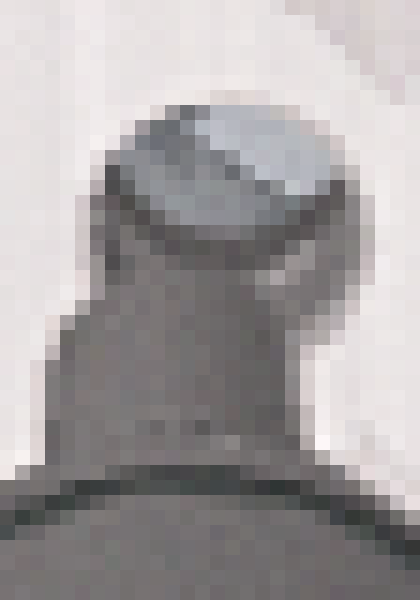

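The ear hole appears centred under the bracket hole: the see-through lens is centred on the rim to about 0.2 px. Relative to the hole, the pin needs about +2.0 mm in tool y and +1.7 mm in tool z.

Request:
{"api": "play_rows", "payload": {
  "plan": [
    [4,2,1.7,0,1],
    [8,2,1.7,0,1],
    [10,2,1.7,0,1],
    [10,2,1.7,0,1],
    [10,2,1.7,0,1]
  ]
}}

```text
time: 12.88
tool_pos: [0.6038, -0.1132, 0.1163]
tool_rot: [0.69, -0.153, 0.69, 0.153]
contact_force: [-0.2, -0.2, -1.3]
gripper_width: 0.283
```

```bash
python3 - <<'E'
from h import *
f=grab('wrist','w9.png');p,M,s=tool()
t=np.array([.6039,-.1159,.1277])
print(p,s['tool_rot'],M[:,0],s['contact_force'],'moved',M.T@(p-t)*1000)
w=f['img'][195:240,300:345];cv2.imwrite('pics/c9.png',cv2.resize(w[:,:,::-1],(585,585),interpolation=cv2.INTER_NEAREST))
E
```

```text
[ 0.6038975 -0.1132262  0.1164599] [ 0.69035651 -0.15337147  0.69020639  0.15329781] [ 2.29845325e-04 -5.56522759e-05 -9.99999972e-01] [ 0.30873044  1.06085081 -1.47583513] moved [11.23995188  2.42506111  1.12768324]
```

View pics/c9.png

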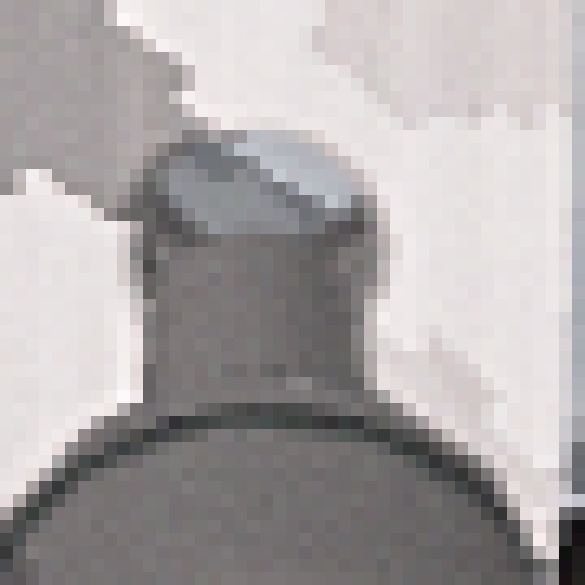

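The pin and hole are now centred laterally (258 vs 260 in the crop), and radially the predicted error is under 0.5 mm. I insert.

Request:
{"api": "play_rows", "payload": {
  "plan": [
    [5,0,0,0,1],
    [10,0,0,0,1],
    [15,0,0,0,1],
    [20,0,0,0,1],
    [20,0,0,0,1]
  ]
}}

```text
time: 13.55
tool_pos: [0.6033, -0.113, 0.0955]
tool_rot: [0.69, -0.153, 0.691, 0.154]
contact_force: [-1.2, -0.0, -2.5]
gripper_width: 0.285
```

```bash
python3 - <<'E'
from h import *
p,M,s=tool();t=np.array([.6039,-.1132,.1165])
print(p,M[:,0],s['contact_force'],s['ft_torque'],s['gripper_width'],'moved',M.T@(p-t)*1000)
E
```

```text
[ 0.60330026 -0.11302605  0.09546207] [-1.37707170e-03  4.35241655e-04 -9.99998957e-01] [-1.16368074 -0.01870311 -2.46491016] [-0.0261552   0.02960621  0.0122324 ] 0.28466179231572203 moved [21.03880711  0.39094672 -0.44732189]
```

Request:
{"api": "play_rows", "payload": {
  "plan": [
    [4,0,0,0,1],
    [8,0,0,0,1],
    [12,0,0,0,1],
    [16,0,0,0,1],
    [20,0,0,0,1],
    [24,0,0,0,1],
    [24,0,0,0,1]
  ]
}}

```text
time: 14.42
tool_pos: [0.6035, -0.1131, 0.0717]
tool_rot: [0.69, -0.153, 0.691, 0.153]
contact_force: [0.6, -0.5, -2.0]
gripper_width: 0.282
```

```bash
python3 - <<'E'
from h import *
p,M,s=tool();t=np.array([.6033,-.1130,.0955])
print(p,M[:,0],s['contact_force'],s['ft_torque'],s['gripper_width'],'moved',M.T@(p-t)*1000)
E
```

```text
[ 0.60346929 -0.11306353  0.07174511] [-8.56122569e-04  2.93111282e-04 -9.99999591e-01] [ 0.55450016 -0.5486103  -1.98444097] [-0.02896205  0.01438909  0.07361551] 0.28175067427571227 moved [23.75471192 -0.14414629  0.1419568 ]
```

Request:
{"api": "play_rows", "payload": {
  "plan": [
    [2,0,0,0,1],
    [4,0,0,0,1],
    [6,0,0,0,1],
    [6,0,0,0,1],
    [6,0,0,0,1]
  ]
}}

```text
time: 15.05
tool_pos: [0.604, -0.1132, 0.0669]
tool_rot: [0.69, -0.153, 0.69, 0.153]
contact_force: [-1.3, -0.7, 2.8]
gripper_width: 0.287
```

Request:
{"api": "play_rows", "payload": {
  "plan": [
    [0,0,0,0,0],
    [0,0,0,0,-0.3],
    [0,0,0,0,-0.3],
    [0,0,0,0,-0.3],
    [0,0,0,0,-0.3]
  ]
}}

```text
time: 15.68
tool_pos: [0.6038, -0.1132, 0.0663]
tool_rot: [0.69, -0.153, 0.69, 0.153]
contact_force: [-0.4, 0.3, -0.3]
gripper_width: 0.649
```

Request:
{"api": "play_rows", "payload": {
  "plan": [
    [-15,0,0,0,-0.3],
    [-45,0,0,0,-0.3],
    [-90,0,0,0,-0.3],
    [-130,0,0,0,-0.3],
    [-150,0,0,0,-0.3],
    [-150,0,0,0,-0.3]
  ]
}}

```text
time: 16.42
tool_pos: [0.6048, -0.1135, 0.2185]
tool_rot: [0.691, -0.154, 0.689, 0.153]
contact_force: [0.5, 0.3, 0.5]
gripper_width: 0.647
```

```bash
python3 - <<'E'
from h import *
f=grab('wrist','w10.png');s=tool()[2];print(s['contact_force'],s['gripper_width'],s['time'])
P=cloud(f);z=P[...,2]
m=(abs(z-.091)<.006)&(np.hypot(P[...,0]-.6028,P[...,1]+.1138)<.022)
print('head',P[m].mean(0),np.median(P[m][:,2]),m.sum(),cv2.minAreaRect(P[m][:,:2].astype(np.float32)*1000))
c=f['img'][100:340,170:490,::-1];sc=grab('scene')['img'][140:260,240:400,::-1]
cv2.imwrite('pics/c10.png',np.hstack([cv2.resize(c,(400,300)),cv2.resize(sc,(400,300),interpolation=cv2.INTER_CUBIC)]))
E
```

```text
[-0.40185127 -0.50550713 -0.4260046 ] 0.6514616551741365 16.475
head [ 0.60123458 -0.11419332  0.09052267] 0.09079627288994169 543 ((601.6673583984375, -113.83842468261719), (25.582178115844727, 25.02510643005371), 71.97361755371094)
```

View pics/c10.png

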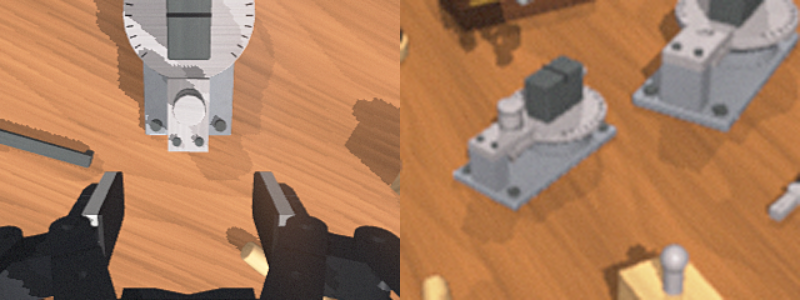

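The pin's head is seated on the bracket: its top measures 0.0908 m against 0.091 m expected. The gripper is clear, so I hand the job in.

```bash
python3 -c "
from plant import manip
print(manip.job_done())"
```

```text
the job is handed in; nothing more can be done
None
```

The job is done and handed in at about 16.5 s. I turned the small stand's turntable about 112° counter-clockwise by its vise block, which put the ear hole under the bracket hole. I then put the flat-headed pin down through the bracket and ear until its head rested on the bracket, released it and raised the gripper clear.

**Last checks:**
- **Seating:** the head top measures 90.8 mm above the bench, against 91 mm for a fully seated pin. The head is about 1.4 mm from the hole centre I had estimated, within the 2 mm camera calibration.
- **Forces:** every reading taken during the insertion was under about 3 N, and the gripper was touching nothing at the end.
- **Other things:** the punch was still in its hole in the final picture. I did not touch the pink decoys or the other tools, but I did not re-measure each one.

**Disagreements:**
- After the turn, the vise angle read 25.7° and the bracket angle 24.3–24.8°. A close look at the holes showed them aligned, and the pin went through without resistance.
- The top and wrist cameras differed by 2–3 mm on where the bracket hole was. For the insertion I used the wrist view.

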